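# Put the calculator away in its tin case

## Robot

A 6-joint arm with a two-finger parallel gripper is mounted at the origin on the work surface. World frame = base frame: x ahead of the robot, y to its left, z up, the work surface at z = 0. Lengths are in m, angles in rad, forces in N, time in s.
With the tool pointing down it reaches from about 0.25 to 0.725 m from the base axis. Payload 4 kg.
Tool frame: the origin (TCP) lies midway between the tips of the shut fingers; the grasp point (between the pads) lies 19 mm behind it; z points along the fingers, x is the direction in which the jaws open and shut, and the axes are right-handed (so a half turn about z gives the same grasp; the last joint's range is limited). The gripper opens to 85 mm and grips with 20 to 120 N. Pads are 22 mm wide; open, the fingers measure 114 mm over their backs; the gripper's body (76 mm by 85 mm) begins 54 mm behind the grasp point. The pads swing forward as they close: fully open they stand 13 mm farther back than shut.
Start: joints at [1.337, 0.241, 0.005, 1.335, 0, 1.571], TCP at [0.116, 0.486, 0.231] pointing down, gripper open.
Joint ranges: [-2.72, 2.72], [-1.05, 1.87], [-1.09, 1.28], [-1.99, 2.15], [-1.42, 1.44], [-3.14, 3.14]. Speed limits (rad/s): [2.79, 2.79, 3.14, 3.14, 3.14, 3.14].

## Interface

Orientations are given as a unit quaternion [x, y, z, w].
In Python, from workcell import bot, vision, ticket gives the robot as it stands.
- The arm moves only by the tool play_rows, never from a script. Its argument "deltas" is one flat list of numbers, 5 for each row, row after row: the opening, from 0 (shut) to 1 (fully open), then the shift along the tool's x, y, z in units of 60 mm (1.0 is 60 mm), then the turn about the tool's z in degrees. A call has 1 to 12 rows; each row shifts and turns the pose as measured when the row begins, along the tool's axes as they then stand; what a row does not reach is not made up. A row lasts 1/8 s, in which the tool goes at most 62.5 mm and 10.7 degrees, less where a joint would pass 70% of its speed; a pose out of reach is approached as far as the arm can. A call is refused whole if a number of a shift passes 1 or a number of a turn 10.7, either way. A call with a gripper value outside its range is refused whole. The fingers move at their own pace and stop on an object; the grip force is fixed at half the most. Time passes only in rows, so rows that do not move let the fingers close. It gives the time, the measured TCP pose, the force and the opening at its end, in the units of the state.
- bot.get_obs(): the state, without advancing time (a new reading comes with each control period).
- vision.camera(name): name is "scene" or "top" or "wrist"; returns a dict with "color" (420x560x3 uint8, blue, green, red), "intrinsics" (3x3 intrinsics, pixels), "k1" (the pictures are not rectified: a ray, as slopes to the right and down, at radius r is drawn at 1 + k1 r^2 times it, then the intrinsics apply), "rvec" (rotation vector, rad) and "tvec" (3), from world to camera coordinates, as OpenCV has them. Camera axes: x right, y down, z forward; pixel columns grow to the right and rows downward; lengths in m; the calibration is good to about 2 mm. A picture is of the moment at which its call begins. There is no depth.
- ticket.job_done(): hands the job in, once; it reports no verdict.
The state is a dict: "clock": time; "joint_pos": joint angles; "joint_vel": joint speeds; "tau": joint torques, N m; "eef_pos": TCP position; "tool_rot": TCP orientation; "ft_force": force on the tool from outside, world axes, zero at the start; "ft_torque": the same for the moment, N m; "grip_width": finger opening in m.
Only numpy, scipy, OpenCV 4.12 (cv2) and the standard library are available. Lean on these libraries where they do the work, as an engineer would, in place of code of your own. Each camera call takes 0.05 s, during which the arm holds its last target. There are 200 camera calls.

## Task

Slide the desk calculator off the stack of folders into the open tin case beside it, so that it lies flat on the bottom, keys up, with nothing standing above the rim. Then shut the lid fully and leave it closed. Leave the mug, the magnifier and the stamp where they stand.

Things in the scene. Friction and masses are not known exactly. Their poses are not given: they have to be found in the camera images.
- case: Open green tin case fixed to the desk: outer 128 (x) x 174 (y) x 34 (z) mm, walls and floor 5 mm thick, so the inside is 118 x 164 mm and the floor is at z = 5 mm. Origin: centre of its underside, on the desk; z up. Its lid is hinged along its -x rim (the side nearest the robot) and stands open; the folders lie against its -y wall, 4 mm away.
- folders: Stack of buff folders, 200 (x) x 210 (y) x 36 (z) mm, fixed, does not move or shift. Origin: centre of its underside; axes parallel to the case's. Its flat top is 2 mm higher than the case's rim.
- calculator: Loose black desk calculator, a slab 90 (x) x 150 (y) x 22 (z) mm (keys stand 3 mm above that, look only), 0.13 to 0.25 kg, too wide to be grasped across, lying keys up on the folders with one short end roughly towards the case. Origin: centre of its underside; y along its length, its +y end (the display end) is the one nearer the case; z up out of the keys.
- lid (a joint): Hinge of the case's lid, rad: 0 is shut, about 1.8 is standing open (starts 1.65 to 1.9, stop at 2.0). The lid is a plate 128 x 174 x 5 mm, 0.15 kg; friction holds it at any angle, so it must be pushed all the way down; 1 to 3 N at its free edge moves it. It has no catch.
- lid_hinge (a point): Middle of the hinge line, on the lid's inner (lower when shut) face, 34.5 mm above the desk, at x = -64 mm, y = 0 of the case. Its x axis points from the hinge to the lid's free edge, y along the hinge, z out of the lid's outer face.
- lid_edge (a point): Middle of the lid's free edge, on the outer (upper when shut) face: 128 mm from the hinge line.
- mug: Loose white mug, 76 mm across plus its handle, 75 mm high, standing beyond the case's +y end; not to be disturbed. Origin: centre of its underside.
- magnifier: Loose black magnifying glass lying flat, 10 mm thick, lens frame 80 mm across, handle 85 mm towards its -y, lying beyond the case's +x side; not to be disturbed. Origin: centre of the lens frame's underside.
- stamp: Loose wooden rubber stamp, 40 mm across, 72 mm high, standing beyond the folders' +x side; not to be disturbed. Origin: centre of its underside.
Things that resemble listed ones, but are neither listed nor needed, are in the scene too. What is meant by the calculator is not purple or turquoise, and is the smaller of those in its own colour.

How it is judged:
On the way:
1. with the lid still open, the calculator lies flat on the case's floor, wholly below the rim (x of calculator in the frame of case between -0.02 and 0.02 m and y of calculator in the frame of case between -0.015 and 0.015 m and z of calculator in the frame of case between 0.001 and 0.009 m and angle between calculator's own z axis and vertical below 0.05 rad and value of joint lid above 1 rad), for 0.2 s.
At the end, for the whole second after the job is handed in: The lid is shut (below 0.05 rad); the calculator rests keys up inside the case: origin within 20 mm (x) and 15 mm (y) of the case's middle, 1 to 9 mm above its underside, tilt under 0.05 rad, speed under 0.02 m/s; mug, magnifier and stamp within 15 mm of their starts (x of calculator in the frame of case between -0.02 and 0.02 m and y of calculator in the frame of case between -0.015 and 0.015 m and z of calculator in the frame of case between 0.001 and 0.009 m and angle between calculator's own z axis and vertical below 0.05 rad and value of joint lid below 0.05 rad and linear speed of calculator below 0.02 m/s and distance of each of mug, magnifier, stamp from where it was at the start of the episode below 0.015 m); the robot touches nothing.
It fails at once if the mug is shoved or knocked over (distance of mug from where it was at the start of the episode above 0.015 m or angle between mug's own z axis and vertical above 0.3 rad).
It fails at once if the magnifier is shoved or knocked over (distance of magnifier from where it was at the start of the episode above 0.015 m or angle between magnifier's own z axis and vertical above 0.3 rad).
It fails at once if the stamp is shoved or knocked over (distance of stamp from where it was at the start of the episode above 0.015 m or angle between stamp's own z axis and vertical above 0.3 rad).
It also fails if it takes over 51 s, if anything falls off the work surface, if the arm or the gripper's body presses on something with over 40 N, if the wrist force passes 120 N, or if a joint passes its speed limit or range.

## Working session

There is one attempt and no reset: what is moved stays moved. The work goes in short steps, Python scripts to look and compute and a tool call to move; the robot and the scene stay as the last step left them, time stands still between calls to the robot, and variables do not carry over. Pictures are saved under pics/ and viewed, about 8 in all and at most 12, crops included, and the job is handed in when it is done.

Besides the shell and the picture viewer there is one more tool, called after "Emit:" as a command line: name --argument value ..., lists and objects as JSON in quotes. play_rows: Moves the arm, as the interface text tells. Its arguments: {"type":"object","properties":{"deltas":{"type":"array"}},"required":["deltas"]}

```bash
mkdir -p pics; ls
cat > h.py <<'E'
import numpy as np, cv2
from workcell import bot, vision, ticket
def cam(n, save=None):
    c=vision.camera(n)
    if save: cv2.imwrite('pics/'+save+'.png',c['color'])
    return c
def ray(c,u,v):
    K=np.array(c['intrinsics']);k=c['k1'] if np.isscalar(c['k1']) else float(np.ravel(c['k1'])[0])
    p=cv2.undistortPoints(np.array([[[u,v]]],float),K,np.array([k,0,0,0,0.]),None,None).ravel()
    R=cv2.Rodrigues(np.array(c['rvec'],float))[0];t=np.array(c['tvec'],float).ravel()
    return -R.T@t, R.T@np.array([p[0],p[1],1.])
def onz(c,u,v,z):
    o,d=ray(c,u,v); return o+d*(z-o[2])/d[2]
def proj(c,P):
    return cv2.projectPoints(np.array(P,float).reshape(-1,1,3),np.array(c['rvec'],float),np.array(c['tvec'],float),np.array(c['intrinsics']),np.array([float(np.ravel(c['k1'])[0]),0,0,0,0.]))[0].reshape(-1,2)
E
python3 - <<'E'
from h import *
a=cam('top','top0');b=cam('scene','scene0')
o=bot.get_obs();print(o['clock'],o['eef_pos'],o['tool_rot'],o['grip_width'])
for c in(a,b):print(c['k1'],np.ravel(c['intrinsics']),ray(c,280,210))
E
```

```text
pics
0.1 [0.11570973 0.48582923 0.23048927] [ 7.84765050e-01  6.19792623e-01 -7.50619698e-04  5.97736826e-04] 0.08522408468664364
-0.03556478173698297 [417.3188346    0.         284.56026227   0.         417.3188346
 208.67333285   0.           0.           1.        ] (array([0.45692184, 0.00897065, 0.86090311]), array([ 0.09861667, -0.0162693 , -0.99505758]))
-0.08695257180442367 [417.37090157   0.         276.84885215   0.         417.37090157
 205.75613675   0.           0.           1.        ] (array([ 0.86924596, -0.33947967,  0.83455971]), array([-0.30797193,  0.38496826, -0.87012248]))
```

View pics/top0.png

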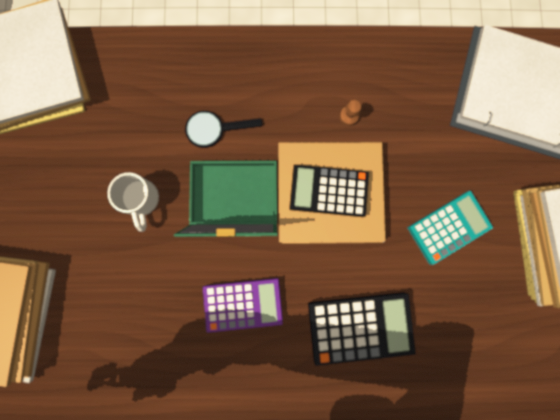

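View pics/scene0.png

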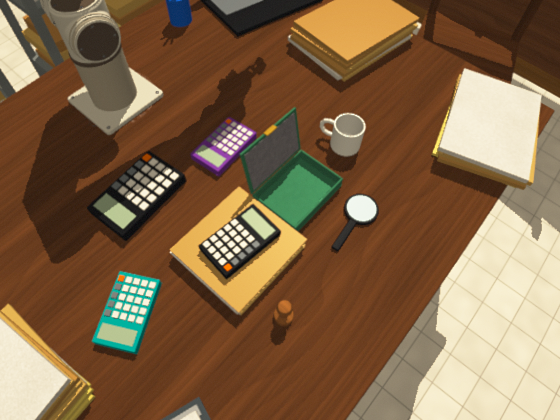

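Candidates for the calculator, in top-view pixels:
- Small black on the folders (330,190)
- Large black on the desk (360,328)
- Purple (242,305)
- Turquoise (450,228)

I choose the small black one at (330,190), since it is the smaller of the two black ones and lies on the folders. Next I measure it and check it in a crop.

```bash
cat > m.py <<'E'
from h import *
def rect(c,mask,z,roi):
    m=np.zeros_like(mask);x0,y0,x1,y1=roi;m[y0:y1,x0:x1]=mask[y0:y1,x0:x1]
    cs=cv2.findContours(m,cv2.RETR_EXTERNAL,cv2.CHAIN_APPROX_NONE)[0];k=max(cs,key=cv2.contourArea)
    P=np.array([onz(c,*p,z)[:2] for p in cv2.convexHull(k)[:,0].astype(float)])*1000
    return cv2.minAreaRect(P.astype(np.float32)),k
E
python3 - <<'E'
from m import *
c=cam('top');im=c['color'];hsv=cv2.cvtColor(im,cv2.COLOR_BGR2HSV)
for n,m,z,roi in[('folder',cv2.inRange(hsv,(10,120,130),(25,255,255)),.036,(270,135,395,250)),
 ('calc',255-cv2.inRange(hsv,(10,120,130),(25,255,255)),.058,(284,155,378,225)),
 ('case',cv2.inRange(hsv,(60,80,20),(90,255,255)),.034,(170,145,277,240))]:
    r,k=rect(c,m,z,roi);print(n,np.round(r[0],1),np.round(r[1],1),round(r[2],2),cv2.boundingRect(k))
cv2.imwrite('pics/crop.png',cv2.resize(im[130:260,160:400],None,fx=3.3,fy=3.3,interpolation=cv2.INTER_CUBIC))
E
```

```text
folder [ 574.7 -106.6] [214.2 207. ] 89.62 (277, 141, 109, 103)
calc [ 574.8 -102.5] [152.1  91.4] 83.69 (290, 165, 81, 52)
case [564.7  88.6] [171.1 148.8] 89.42 (190, 161, 87, 75)
```

View pics/crop.png

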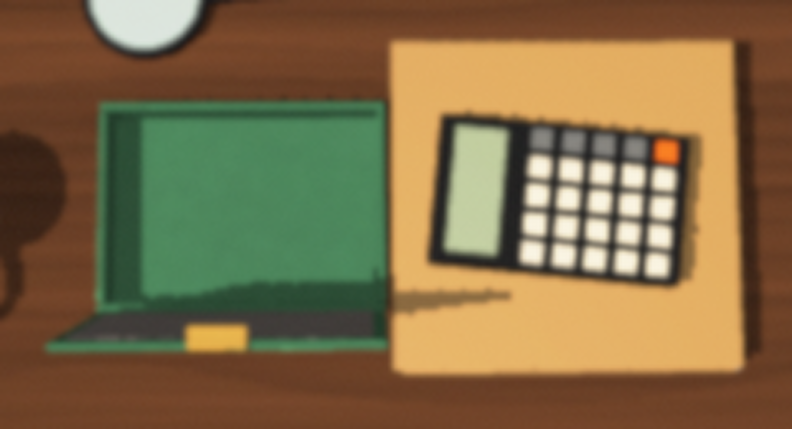

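The crop confirms it: the display end (the left end, crop pixels 443–510) faces the case, with about 6° of yaw. The lid stands open at crop y≈345. Next I get the case x from its rim edges and compute the lid edge.

Run:
```python
from h import *
c=cam('top')
q=lambda u,v:(160+u/3.3-.35,130+v/3.3-.35)
for n,u,v,z in[('rim+x+y',98,101,.034),('rim+x-y',387,101,.034),('hinge+y',98,310,.034),('lidedge+y',46,346,.16),('lidedge-y',387,346,.16)]:
    print(n,np.round(onz(c,*q(u,v),z)*1000,1))
s=cam('scene')
# lid free-edge corners in the scene view: approx
for u,v in[(299,111),(243,152),(270,131)]:
    o,d=ray(s,u,v); 
    # intersect with top-ray x plane: report at z=.155,.16
    print([np.round((o+d*(z-o[2])/d[2])*1000,1) for z in(.15,.155,.16)])
print(np.round(proj(c,[[.5,.09,.036],[.575,.089,.005]]),1))
from scipy.spatial.transform import Rotation as R
print(R.from_quat(bot.get_obs()['tool_rot']).as_matrix().round(3))
```

```text
rim+x+y [641.6 176.2  34. ]
rim+x-y [6.397e+02 3.000e-01 3.400e+01]
hinge+y [514.1 175.1  34. ]
lidedge+y [487.4 175.9 160. ]
lidedge-y [485.2   3.2 160. ]
[array([495.3, 180.4, 150. ]), array([498. , 176.6, 155. ]), array([500.7, 172.8, 160. ])]
[array([480.9,  16.8, 150. ]), array([483.7,  14.2, 155. ]), array([486.6,  11.6, 160. ])]
[array([485.4,  95.3, 150. ]), array([488.2,  92.1, 155. ]), array([491. ,  88.9, 160. ])]
[[232.4 230.1]
 [234.2 194.5]]
[[ 0.232  0.973 -0.   ]
 [ 0.973 -0.232 -0.001]
 [-0.001 -0.    -1.   ]]
```

Measured in the world frame (mm):
- **Case:** centre ≈ (577, 89), yaw ≈ -0.6°, hinge x ≈ 513.
- **Lid:** free edge at x ≈ 487, z ≈ 160, so about 1.78 rad.
- **Calculator:** centre (575, -102), yaw ≈ -6°, -y end near (567, -177).

Moving now.

Emit:
play_rows --deltas '[0.5, 0, 0.8, 0, 10.7, 0.5, 0, 0.8, 0, 10.7, 0.5, 0, 0.8, 0, 10.7, 0.5, 0, 0.8, 0, 10.7, 0.5, 0, 0.8, 0, 10.7, 0.5, 0, 0.8, 0, 10.7, 0.5, 0, 0.8, 0, 10.7, 0.5, 0, 0.8, 0, 1.7, 0.5, 0.5, 0.8, 0, 0, 0.5, 0.5, 0.8, 0, 0, 0.5, 0.5, 0.8, 0, 0, 0.5, 0.5, 0.8, 0, 0]'

```text
clock: 1.75
eef_pos: [0.4592, 0.009, 0.2303]
tool_rot: [1.0, -0.005, 0.002, -0.0]
ft_force: [1.3, 0.7, -0.5]
grip_width: 0.0426
```

Emit:
play_rows --deltas '[0.5, 0.47, 0.93, 0, 0, 0.5, 0.47, 0.93, 0, 0, 0.5, 0.47, 0.93, 0, 0, 0.5, 0.47, 0.93, 0, 0, 0.5, 0, 0, 0.6, 0, 0.5, 0, 0, 0.6, 0, 0.5, 0, 0, 0.6, 0, 0.5, 0, 0, 0.6, 0, 0.5, 0, 0, 0.4, 0, 0.5, 0, 0, 0, 0]'

```text
clock: 3.0
eef_pos: [0.5721, -0.2224, 0.0551]
tool_rot: [1.0, -0.009, 0.003, -0.0]
ft_force: [0.0, 0.2, -0.3]
grip_width: 0.0424
```

Run:
```python
from h import *
c=cam('top');s=cam('scene')
cv2.imwrite('pics/v4.png',np.hstack([cv2.resize(x,None,fx=2.6,fy=2.6) for x in(c['color'][130:280,250:400],s['color'][150:300,150:300])]))
o=bot.get_obs();print(o['eef_pos'],o['ft_force'],o['grip_width'])
```

```text
[ 0.57416522 -0.22315699  0.05784134] [-2.42382180e-01  2.13385151e-04  6.74018290e-01] 0.0426384155260565
```

View pics/v4.png

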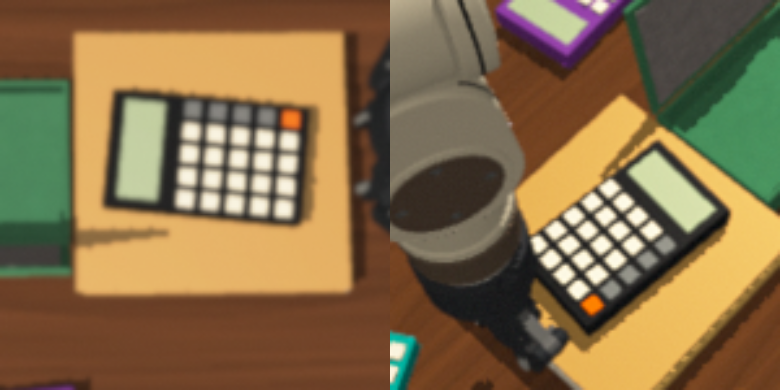

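The picture shows both fingers behind the calculator's -y end and clear of it. Next I lower and start pushing.

Emit:
play_rows --deltas '[0.5, 0, 0, 0.2, 0, 0.5, 0, 0, 0.1, -0.4, 0.5, 0, -0.25, 0, 0, 0.5, 0, -0.25, 0, 0, 0.5, 0, -0.25, 0, 0, 0.5, 0, -0.25, 0, 0, 0.5, 0, -0.25, 0, 0, 0.5, 0, -0.25, 0, 0, 0.5, 0, 0, 0, 0]'

```text
clock: 4.22
eef_pos: [0.5784, -0.1265, 0.043]
tool_rot: [1.0, -0.004, 0.009, 0.002]
ft_force: [-0.5, 0.3, 0.6]
grip_width: 0.0427
```

```bash
cat > look.py <<'E'
from m import *
c=cam('top');im=c['color'];hsv=cv2.cvtColor(im,cv2.COLOR_BGR2HSV)
o=bot.get_obs();print(o['clock'],o['eef_pos'].round(4),o['tool_rot'].round(3),o['ft_force'].round(1))
# display (pale green) and orange key on z=.06
for n,lo,hi in[('disp',(25,25,120),(50,110,255))]:
    r,k=rect(c,cv2.inRange(hsv,lo,hi),.059,(170,145,380,240));print(n,np.round(r[0],1),np.round(r[1],1),round(r[2],2))
E
python3 look.py
```

```text
4.275 [ 0.5785 -0.1271  0.043 ] [ 1.    -0.005  0.009  0.002] [-0.2  1.3  0.4]
disp [568.9   9.9] [29.2 72.4] 89.41
```

Emit:
play_rows --deltas '[0.5, 0.04, -0.2, 0, 0, 0.5, 0.04, -0.2, 0, 0, 0.5, 0.04, -0.2, 0, 0, 0.5, 0, 0, 0, 0]'

```text
clock: 4.78
eef_pos: [0.5868, -0.0898, 0.0431]
tool_rot: [1.0, -0.005, 0.009, 0.002]
ft_force: [0.1, -0.9, 0.5]
grip_width: 0.0426
```

```bash
python3 look.py
```

```text
4.825 [ 0.5867 -0.0903  0.043 ] [ 1.    -0.006  0.009  0.003] [-0.5 -0.2 -0.3]
disp [575.2  47.7] [31.1 72.5] 89.48
```

Emit:
play_rows --deltas '[0.5, 0, -0.2, 0, 0, 0.5, 0, -0.2, 0, 0, 0.5, 0, -0.2, 0, 0, 0.5, 0, -0.2, 0, 0, 0.5, 0, -0.2, 0, 0, 0.5, 0, 0, 0, 0]'

```text
clock: 5.58
eef_pos: [0.5873, -0.026, 0.0428]
tool_rot: [1.0, -0.006, 0.009, 0.003]
ft_force: [0.6, -0.2, -0.1]
grip_width: 0.0428
```

```bash
python3 look.py
python3 - <<'E'
from h import *
c=cam('top');s=cam('scene')
cv2.imwrite('pics/v5.png',np.hstack([cv2.resize(x,None,fx=2.6,fy=2.6) for x in(c['color'][130:280,180:330],s['color'][130:280,210:360])]))
E
```

```text
5.625 [ 0.5873 -0.0265  0.0428] [ 1.    -0.006  0.009  0.003] [ 0.2 -0.6 -0.8]
disp [574.9 108.5] [28.9 74.2] 89.94
```

View pics/v5.png

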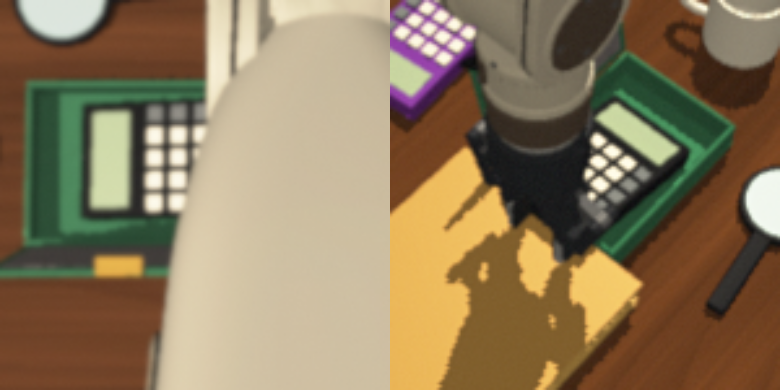

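The picture shows the display end down in the case, square to it, with the tail on the -y rim at the fingers. I push the last stretch slowly.

Emit:
play_rows --deltas '[0.5, 0, -0.15, 0, 0, 0.5, 0, -0.15, 0, 0, 0.5, 0, -0.12, 0, 0, 0.5, 0, 0, 0, 0]'

```text
clock: 6.22
eef_pos: [0.5877, -0.0014, 0.0425]
tool_rot: [1.0, -0.007, 0.009, 0.003]
ft_force: [0.1, 0.4, -0.1]
grip_width: 0.0426
```

```bash
python3 look.py
```

```text
6.275 [ 0.5876 -0.0017  0.0425] [ 1.    -0.007  0.009  0.003] [0.2 0.6 0.3]
disp [575.1 129.8] [74.2 29. ] 0.11
```

Emit:
play_rows --deltas '[0.5, 0, -0.08, 0, 0, 0.5, 0, -0.04, 0, 0, 0.5, 0, 0, 0, 0]'

```text
clock: 6.65
eef_pos: [0.5878, 0.006, 0.0425]
tool_rot: [1.0, -0.008, 0.009, 0.003]
ft_force: [-0.2, -0.1, -0.7]
grip_width: 0.0429
```

```bash
python3 look.py;  python3 - <<'E'
from h import *
c=cam('wrist');s=cam('scene')
cv2.imwrite('pics/v6.png',np.hstack([cv2.resize(c['color'],(400,300)),cv2.resize(s['color'][140:260,220:380],(400,300))]))
E
```

```text
6.7 [0.5879 0.0059 0.0426] [ 1.    -0.008  0.009  0.003] [-0.5  0.2 -0.3]
disp [574.2 130.7] [72.5 30.9] 0.11
```

View pics/v6.png

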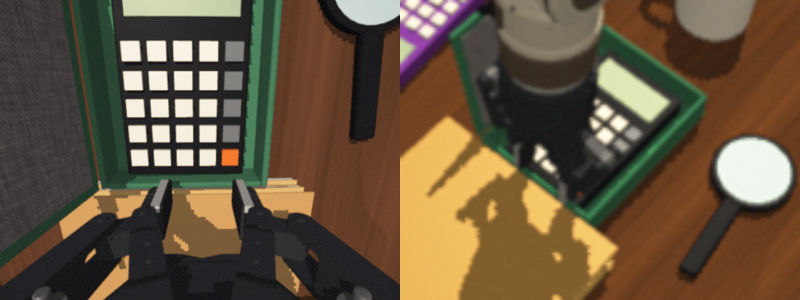

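The picture shows the calculator's tail inside the -y wall and all of it below the rim. I lift, shut the fingers, go behind the lid, and then check from above.

Emit:
play_rows --deltas '[0.5, 0, 0.1, -0.8, 0, 0.3, 0, 0, -0.9, 0, 0, 0, 0, -0.9, 0, 0, 0, 0, -0.7, 0, 0, -0.8, -0.4, 0, 0, 0, -0.8, -0.5, 0, 0, 0, -0.8, -0.5, 0, 0, 0, 0, 0, 0, 0]'

```text
clock: 7.8
eef_pos: [0.4391, 0.0879, 0.2438]
tool_rot: [1.0, -0.01, 0.01, 0.002]
ft_force: [0.9, -1.0, -0.1]
grip_width: -0.0001
```

Run:
```python
from m import *
c=cam('top');s=cam('scene')
o=bot.get_obs();print(o['clock'],o['eef_pos'].round(4),o['tool_rot'].round(3),o['grip_width'])
hsv=cv2.cvtColor(c['color'],cv2.COLOR_BGR2HSV)
r,k=rect(c,cv2.inRange(hsv,(25,25,120),(50,110,255)),.029,(170,145,380,240));print('disp',r)
cv2.imwrite('pics/v7.png',np.hstack([cv2.resize(c['color'][145:245,180:300],(400,333)),cv2.resize(s['color'][110:230,230:374],(400,333))]))
```

```text
7.9 [0.4425 0.087  0.2442] [ 1.    -0.011  0.012  0.002] -1.7252240753962858e-05
disp ((578.586669921875, 135.41323852539062), (32.033077239990234, 74.96163940429688), 89.29159545898438)
```

View pics/v7.png

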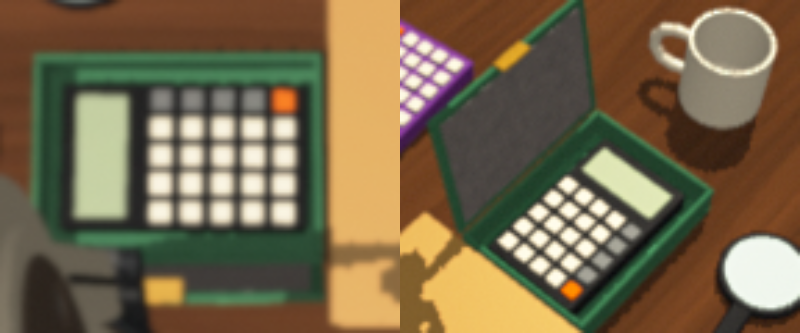

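The calculator lies flat, keys up, centred, and below the rim, and the lid is still open. Its display centre is at (579, 135) mm, so the calculator's centre is near (577, 87). Now I push the lid from behind.

Emit:
play_rows --deltas '[0, -0.05, 0, 0.6, 0, 0, -0.05, 0, 0.7, 0, 0, 0, 0, 0.6, 0, 0, 0.2, 0, 0, 0, 0, 0.3, 0, 0, 0, 0, 0.3, 0, 0, 0, 0, 0.3, 0, 0, 0, 0, 0, 0, 0, 0]'

```text
clock: 8.9
eef_pos: [0.5232, 0.0809, 0.1357]
tool_rot: [1.0, -0.016, 0.019, 0.001]
ft_force: [0.4, -0.3, 0.5]
grip_width: 0.0002
```

Emit:
play_rows --deltas '[0, 0.2, 0, 0.1, 0, 0, 0.2, 0, 0.1, 0, 0, 0.18, -0.05, 0.13, 0, 0, 0.18, -0.05, 0.13, 0, 0, 0.14, 0, 0.17, 0, 0, 0.14, 0, 0.17, 0, 0, 0, 0, 0, 0]'

```text
clock: 9.78
eef_pos: [0.5927, 0.0849, 0.0876]
tool_rot: [1.0, -0.016, 0.019, 0.001]
ft_force: [0.6, -0.1, 0.7]
grip_width: 0.0003
```

Run:
```python
from m import *
c=cam('top');s=cam('scene')
o=bot.get_obs();print(o['clock'],o['eef_pos'].round(4),o['tool_rot'].round(3),o['ft_force'])
cv2.imwrite('pics/v8.png',np.hstack([cv2.resize(c['color'][145:245,180:300],(400,333)),cv2.resize(s['color'][110:230,230:374],(400,333))]))
```

```text
9.875 [0.5926 0.0849 0.0886] [ 1.    -0.016  0.02   0.001] [0.73494885 0.81018859 0.40178456]
```

View pics/v8.png

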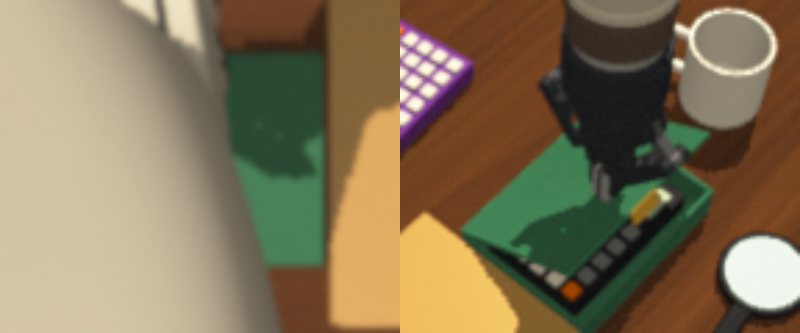

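The lid is about 30° from shut with the fingertips on its outer face. I press it down.

Emit:
play_rows --deltas '[0, 0.06, 0, 0.18, 0, 0, 0.04, 0, 0.18, 0, 0, 0.03, 0, 0.18, 0, 0, 0, 0, 0.18, 0, 0, 0, 0, 0.12, 0, 0, 0, 0, 0.08, 0]'

```text
clock: 10.62
eef_pos: [0.6045, 0.0847, 0.039]
tool_rot: [1.0, -0.016, 0.023, 0.001]
ft_force: [-17.9, -1.6, 46.6]
grip_width: -0.0002
```

The force rises to 47 N at z ≈ 39 mm, which is the shut lid's top, so the lid is down. I lift off and check.

Emit:
play_rows --deltas '[0, 0, 0, -0.1, 0, 0, 0, 0, -0.5, 0, 0, 0, 0, -0.9, 0, 0, 0, 0, -0.9, 0, 0, -0.8, 0, -0.5, 0, 0, -0.9, 0, 0, 0, 0, -0.9, 0, 0, 0, 0, -0.9, 0, 0, 0, 0, 0, 0, 0, 0]'

```text
clock: 11.75
eef_pos: [0.378, 0.0913, 0.2048]
tool_rot: [1.0, -0.016, 0.02, 0.001]
ft_force: [1.7, 0.4, -0.3]
grip_width: 0.0
```

Run:
```python
from m import *
c=cam('top');s=cam('scene')
o=bot.get_obs();print(o['clock'],o['eef_pos'].round(4),o['ft_force'].round(1))
hsv=cv2.cvtColor(c['color'],cv2.COLOR_BGR2HSV)
r,k=rect(c,cv2.inRange(hsv,(60,80,20),(90,255,255)),.0395,(170,145,277,240));print('lid',r)
cv2.imwrite('pics/v9.png',np.hstack([cv2.resize(c['color'][80:260,80:380],(400,240)),cv2.resize(s['color'][90:330,200:400],(400,480))[:240]]) if 0 else np.hstack([cv2.resize(c['color'][85:265,100:340],(400,300)),cv2.resize(s['color'][110:245,220:400],(400,300))]))
```

```text
11.85 [0.3828 0.0919 0.2062] [-0.2 -0.4 -0.6]
lid ((576.3073120117188, 87.83831024169922), (127.88849639892578, 171.413330078125), 0.21248625218868256)
```

View pics/v9.png

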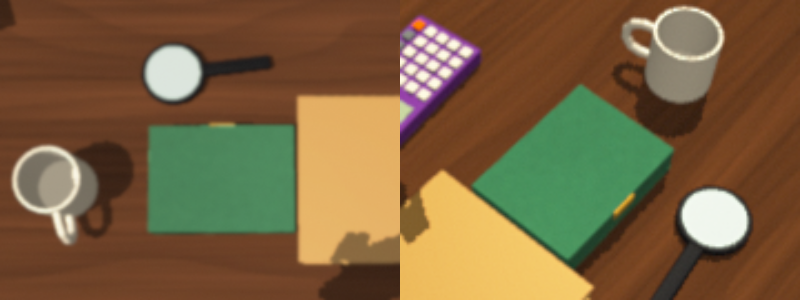

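The lid lies flush with no gap, and its outline measures 128 × 171 mm. The mug and magnifier are where they were, and the arm is clear. Handing in.

```bash
python3 -c "
from workcell import ticket
print(ticket.job_done())"
```

```text
the job is handed in; nothing more can be done
None
```

The calculator is in the tin case with the lid shut, and I handed the job in at about 12 s of the 51 s; no verdict was reported.

I pushed the small black calculator off the folders into the case with two spread fingers. I then swung the lid over from behind and pressed it down, reaching about 47 N on the wrist at TCP z = 39 mm.

**Last checks**
- **Calculator:** before I closed the lid, it looked flat, keys up and below the rim, about 2 mm from the case's middle in x and y. I could not see it once the lid was down.
- **Lid:** afterwards it showed no gap at the rim in either view. Its outline measured 128 × 171 mm at shut height; the lid is 128 × 174 mm.
- **Mug and magnifier:** both looked where they started; I judged this by eye and did not measure it.
- **Stamp:** it was outside the last crop, so I did not check it again; the fingers passed about 60 mm or more from it.
- **Arm:** it was clear, with about 1 N or less on the wrist.

No check failed or disagreed.

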